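Load the cap bin and index it to the next station

ROBOT

A 7-joint arm with a two-finger parallel gripper is mounted at the origin on the work surface. World frame = base frame: x ahead of the robot, y to its left, z up, the work surface at z = 0. Lengths are in m, angles in rad, forces in N, time in s.
With the tool pointing down it reaches from about 0.425 to 0.95 m from the base axis. Payload 4.7 kg.
Tool frame: the origin (TCP) lies between the finger pads; the fingertips stand r.tip_reach ahead of it and the grasp point (between the pads) lies 3 mm ahead of it (r.tip_reach is the distance from the TCP to the fingertips, in m); z points along the fingers, x is the direction in which the jaws open and shut, and the axes are right-handed (so a half turn about z gives the same grasp; the last joint's range is limited). The gripper opens to 87 mm and grips with 3 to 60 N. Pads are 19 mm wide; open, the fingers measure 117 mm over their backs; the gripper's body (75 mm by 190 mm) begins 51 mm behind the grasp point.
Start: joints at [-1.255, 0.469, -0.049, 1.532, 0.024, 1.141, -0.082], TCP at [0.228, 0.635, 0.245] pointing down, gripper open.
Joint ranges: [-2.59, 2.59], [-0.33, 1.99], [-1.39, 1.29], [0.1, 2.45], [-1.04, 4.18], [0.21, 1.99], [-2.66, 2.66]. Speed limits (rad/s): [2.57, 2.57, 3.14, 3.14, 3.14, 3.14, 3.14].

INTERFACE

Orientations are given as a rotation vector (axis times angle).
In Python, from bench import r, eyes gives the robot as it stands. The module is installed in compiled form; this text tells all that it offers.
- The arm moves only by the tool step_arm, never from a script. Its argument "deltas" is a list of rows, each a list of 2 entries, a list of its own where there are three numbers: the shift along the tool's x, y, z in m, then the turn about the tool's z in rad. A call has 1 to 10 rows; each row shifts and turns the commanded pose from where the row before left it, along the tool's axes as they then stand; what a row does not reach is not made up. A row lasts 1/8 s, in which the tool goes at most 62.5 mm and 10.7 degrees, less where a joint would pass 70% of its speed; a pose out of reach is approached as far as the arm can. A call with a gripper value outside its range is refused whole. "grip" is the opening, from 0 (shut) to 1 (fully open), set as the call begins (left out, the last holds). The fingers move at their own pace and stop on an object; the grip force is fixed at half the most. Time passes only in rows, so rows that do not move let the fingers close. It gives the time, the measured TCP pose, the force and the opening at its end, in the units of the state.
- r.state(): the state, without advancing time (a new reading comes with each control period).
- eyes.camera(name): name is "scene" or "top" or "wrist"; returns (picture, depth): 480x640x3 uint8, red, green, blue; 480x640 float32, m along the optical axis (not along the pixel's ray), 0 where there is no reading.
- eyes.calibration(name): a dict with "K" (3x3 intrinsics, pixels), "R" (3x3) and "t" (3): a world point X has camera coordinates R X + t. Camera axes: x right, y down, z forward; pixel columns grow to the right and rows downward; lengths in m; the calibration is good to about 2 mm. A picture is of the moment at which its call begins: read the wrist's pose just before it. calibration takes no time and is no camera call; for the wrist camera it gives the pose at the moment of the call.
- r.job_done(): hands the job in, once; it reports no verdict.
The state is a dict: "time": time; "qpos": joint angles; "dq": joint speeds; "effort": joint torques, N m; "position": TCP position; "orientation": TCP orientation; "ft_force": force on the tool from outside, world axes, zero at the start; "ft_torque": the same for the moment, N m; "gripper_width": opening from 0.0 (shut) to 1.0 (fully open).
Only numpy, scipy, OpenCV 4.12 (cv2) and the standard library are available. Lean on these libraries where they do the work, as an engineer would, in place of code of your own. Each camera call takes 0.05 s, during which the arm holds its last target.

TASK

On the cap-loading rig, first lift the steel tray by its bar so that all four screw caps drop into the open bin, which is still locked in its first hole. Then pull the black plunger knob up, slide the bin carriage away from the tray to the next hole (the middle one of three), and let the pin go fully home in it. Finish while still gripping the knob with the pin held engaged, do not let go, and leave the tip box, bottle and mouse where they stand.

Things in the scene. Friction and masses are not known exactly. Their poses are not given: they have to be found in the camera images.
- rig: Fixed aluminium rig, base plate 215 x 420 mm, 10 mm thick. Origin on the bench under the middle of the bin's first position; z up, y along the slide: the bin slides towards +y, the tipping tray is on the -y side, the plunger and index bar on the -x side (towards the robot). The rig turns up to 0.3 rad either way. Two side plates 130 mm tall stand at the tray's hinge.
- tray_bar (a point): Middle of the tray's handle: a round steel bar 10 mm thick, lying along the rig's x, free for 84 mm between its two arms, 133 mm above the bench while the tray is down, 50 mm clear of the tray's back wall. The point turns with the tray. The bar may turn between the fingers as the tray swings.
- tray_hinge (a point): Point on the tray's hinge axis (along the rig's x), 118 mm above the bench, at the tray's pouring end; the bar is 190 mm from it towards the rig's -y and 15 mm above it while the tray is down. Fixed to the rig.
- tray (a joint): Tilt of the tray (rad): 0 down and level, grows as the bar is lifted up and over towards the bin, stop at 1.2. The hinge is stiff: about 4 N at the bar lifts it and it stays where it is left. Tray 100 x 160 mm with 30 mm walls on three sides, open towards the bin; the caps slide at latest at about 0.7 rad and go surely at 1.0.
- bin_floor (a point): Centre of the inner floor of the bin that rides on the carriage, 46 mm above the bench; axes as the rig's. Inside 94 x 94 mm, walls 47 mm high, the one on the +y side 87 mm.
- carriage (a joint): Slide of the bin carriage along the rig's +y (m): 0 in the first hole (start), 0.060 in the middle hole, 0.120 in the last, stop at 0.130. About 2 N moves it when the pin is out. The pin has 1 mm play in a hole.
- knob_mid (a point): Middle of the black plunger knob on the carriage: round, upright, 28 mm thick and 24 mm high, its middle 74 mm above the bench with the pin home. It stands 115 mm to the rig's -x side of the bin's centre and 20 mm to +y, and moves with carriage and plunger. Under it a sleeve 20 mm thick stands on a lug whose top is 43 mm above the bench.
- plunger (a joint): Lift of the plunger (m): 0 with the pin fully home, stop at 0.018. A spring pulls it down with 4 N (home) to 8 N (at the stop). The round-nosed 9 mm pin is 12 mm deep in the bar when home, so it clears the bar when lifted 12 mm or more; between holes it rests on the bar.
- knob: The same black plunger knob; origin at the centre of its underside, 12 mm below its middle. This is what the fingers must still grip at the end.
- hole0 (a point): Mouth of the first hole in the steel index bar (30 mm wide, top 30 mm above the bench): 11 mm round hole.
- hole1 (a point): Mouth of the middle hole, the next one, 60 mm along the rig's +y from the first.
- hole2 (a point): Mouth of the last hole, 120 mm from the first; not wanted.
- cap0_mid (a point): Centre (half-way up) of a white plastic screw cap, 32 mm across, 18 mm high, about 14 g, lying loose in the tray.
- cap1_mid (a point): Centre (half-way up) of a white plastic screw cap, 32 mm across, 18 mm high, about 14 g, lying loose in the tray.
- cap2_mid (a point): Centre (half-way up) of a white plastic screw cap, 32 mm across, 18 mm high, about 14 g, lying loose in the tray.
- cap3_mid (a point): Centre (half-way up) of a white plastic screw cap, 32 mm across, 18 mm high, about 14 g, lying loose in the tray.
- tip_box: Bystander: closed pipette-tip box, 84 x 124 x 61 mm, origin under its centre. Leave alone.
- reagent: Bystander: amber bottle, 56 mm across, 110 mm high, origin under its centre. Leave alone.
- mouse: Bystander: black computer mouse, 58 x 100 x 26 mm, origin under its centre. Leave alone.

How it is judged:
By the outcome, as a careful person would: the job done as asked, in the order asked, and still so for the second after the job is handed in, while the arm keeps its last pose, push and grip.
It also fails if it takes over 48 s, if anything falls off the work surface, if the arm or the gripper's body presses on something with over 40 N, if the wrist force passes 120 N, or if a joint passes its speed limit or range.

## Working session

There is one attempt and no reset: what is moved stays moved. The work goes in short steps, Python scripts to look and compute and a tool call to move; the robot and the scene stay as the last step left them, time stands still between calls to the robot, and variables do not carry over. Pictures are saved under pics/ and viewed, and the job is handed in when it is done.

Besides the shell and the picture viewer there is one more tool, called after "Request:" as name(argument=value, ...) on one line, values as JSON. step_arm: Moves the arm, as the interface text tells. Its arguments: {"type":"object","properties":{"deltas":{"type":"array","items":{"type":"array"}},"grip":{"type":"number"}},"required":["deltas"]}

```bash
mkdir -p pics; cat > h.py <<'E'
import numpy as np, cv2
from bench import r, eyes
def cam(n,f):
    p,d=eyes.camera(n); c=eyes.calibration(n)
    cv2.imwrite(f'pics/{f}.png',p[:,:,::-1]); np.savez(f'pics/{f}.npz',p=p,d=d,K=c['K'],R=c['R'],t=c['t']); return p,d,c
def pt(f,u,v,z=None):
    a=np.load(f'pics/{f}.npz'); ray=np.linalg.inv(a['K'])@[u,v,1]
    R,t=a['R'],a['t']; o=-R.T@t; w=R.T@ray
    if z is None: s=np.median(a['d'][int(v)-1:int(v)+2,int(u)-1:int(u)+2])
    else: s=(z-o[2])/w[2]
    return o+s*w
def crop(f,u0,v0,u1,v1,k,o):
    i=cv2.imread(f'pics/{f}.png')[v0:v1,u0:u1]; cv2.imwrite(f'pics/{o}.png',cv2.resize(i,None,fx=k,fy=k,interpolation=cv2.INTER_CUBIC))
E
python3 - <<'E'
from h import *
s=r.state(); print(s,r.tip_reach)
cam('scene','s0');cam('top','t0')
E
```

```text
{'time': 0.0, 'qpos': array([-1.25489958,  0.46945734, -0.04861456,  1.53369702,  0.02406949,
        1.14101343, -0.0822992 ]), 'dq': array([-7.21779096e-04, -4.24940000e-04,  3.67482203e-04, -1.87444689e-04,
       -9.70109076e-04,  3.29343338e-05,  3.14674123e-04]), 'effort': array([-6.86957428e-04, -5.07977843e+01, -8.07985081e-02, -2.36156416e+01,
       -6.13072026e-02,  3.82022106e-02,  1.85140457e-04]), 'position': array([0.22793314, 0.63474993, 0.24348743]), 'orientation': array([ 2.56859351e+00,  1.80680329e+00, -2.52269203e-03]), 'ft_force': array([-0.21644084,  0.61126263, -0.041259  ]), 'ft_torque': array([0.00625181, 0.00730152, 0.02113595]), 'gripper_width': 0.999339917887189} 0.022
```

View pics/s0.png

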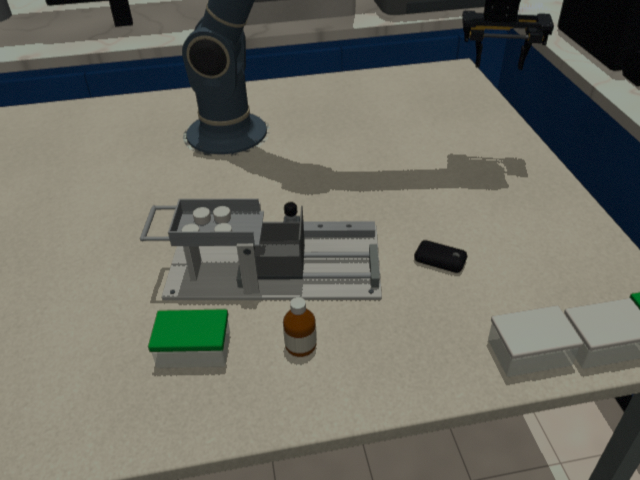

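View pics/t0.png

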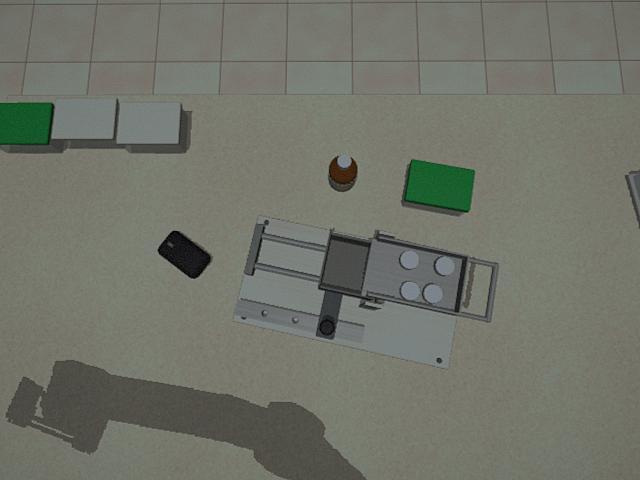

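The top view shows the rig with the bar at about (490,290), the knob at (327,327) and the caps in the tray. Next I enlarge it.

```bash
python3 - <<'E'
from h import *
crop('t0',225,205,505,375,2.8,'t0c')
for n,u,v in [('knob',327,326),('bar',491,290),('tip',440,185),('bottle',345,160),('mouse',185,254)]: print(n,pt('t0',u,v).round(3))
for n,u,v,z in [('plTL',259,216,.01),('plBL',234,321,.01),('plBR',447,368,.01)]: print(n,pt('t0',u,v,z).round(4))
E
```

```text
knob [0.466 0.106 0.085]
bar [ 0.527 -0.165  0.136]
tip [ 0.731 -0.109  0.061]
bottle [0.762 0.074 0.11 ]
mouse [0.601 0.382 0.025]
plTL [0.6812 0.2416 0.01  ]
plBL [0.4734 0.2837 0.01  ]
plBR [ 0.3897 -0.1204  0.01  ]
```

View pics/t0c.png

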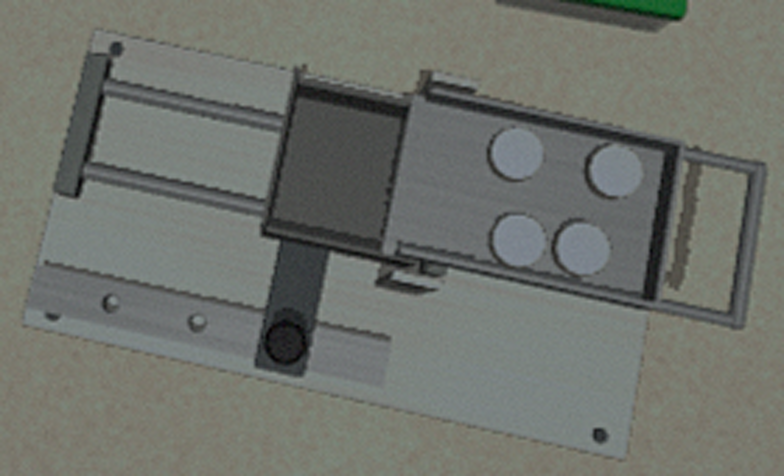

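```bash
cat >> h.py <<'E'
th=-0.203
X=np.array([np.cos(th),np.sin(th),0]);Y=np.array([-np.sin(th),np.cos(th),0])
def rig(p,o): d=np.array(p)-o; return np.array([d@X,d@Y,p[2]]).round(4)
E
python3 - <<'E'
from h import *
f=lambda u,v,z:pt('t0',u/2.8+225,v/2.8+205,z)
k=f(286,342,.086); b=f(748,245,.133)
o=k+.115*X-.02*Y; o[2]=0
print('knob',k,'o',o,'bar',b,'rig',rig(b,o))
b1=f(757,167,.133);b2=f(738,322,.133); print(b1,b2,rig(b1,o),rig(b2,o),np.arctan2(*(b1-b2)[[1,0]]))
for n,u,v,z in [('h1',197,322,.03),('h2',110,302,.03),('plate',380,280,.13),('plate2',435,293,.13)]: print(n,rig(f(u,v,z),o))
for n,u,v in [('BL',24,324),('BR',626,458),('TL',95,30)]: print(n,rig(f(u,v,.01),o))
h=f(197,322,.03)-f(110,302,.03); print(np.arctan2(-h[0],h[1]))
# depth-based bar
a=np.load('pics/t0.npz')
P=[]
for v in range(255,325):
  for u in range(465,500):
    q=pt('t0',u,v)
    if .128<q[2]<.145: P.append(q)
P=np.array(P); R=np.array([rig(p,o) for p in P]); print(len(P))
m=(R[:,1]<R[:,1].min()+.009); Q=P[m]
print(R[:,1].min(),Q.mean(0),rig(Q.mean(0),o),R[m,0].min(),R[m,0].max(),np.polyfit(R[m,0],R[m,1],1))
s=r.state();from scipy.spatial.transform import Rotation as Ro
print(Ro.from_rotvec(s['orientation']).as_matrix().round(3))
E
```

```text
knob [0.46387727 0.10553468 0.086     ] o [0.5724837  0.06276037 0.        ] bar [ 0.5228019  -0.16764874  0.133     ] rig [-0.0022 -0.2357  0.133 ]
[ 0.5694004  -0.17608319  0.133     ] [ 0.47781038 -0.15885555  0.133     ] [ 0.0451 -0.2346  0.133 ] [-0.048  -0.2362  0.133 ] -0.18592280829636154
h1 [-0.1149  0.0801  0.03  ]
h2 [-0.1142  0.1404  0.03  ]
plate [-0.0676 -0.0266  0.13  ]
plate2 [-0.0683 -0.06    0.13  ]
BL [-0.1412  0.1974  0.01  ]
BR [-0.1426 -0.2193  0.01  ]
TL [0.0709 0.1974 0.01  ]
2.9269265672122247
619
-0.2407 [ 0.52284005 -0.16713626  0.13661387] [-0.0023 -0.2352  0.1366] -0.052 0.0482 [-0.00351299 -0.23519108]
[[ 0.338  0.941 -0.001]
 [ 0.941 -0.338 -0.002]
 [-0.002  0.    -1.   ]]
```

Request:
step_arm(deltas=[[[0,0,0],-0.142],[[-0.04,0.034,0],0],[[-0.04,0.034,0],0],[[-0.04,0.034,0],0],[[-0.04,0.034,0],0],[[-0.04,0.034,0],0],[[-0.04,0.034,0],0],[[-0.04,0.034,0],0],[[-0.04,0.034,0],0],[[-0.04,0.034,0],0]], grip=0.45)

```text
time: 1.35
position: [0.4558, 0.2194, 0.2444]
orientation: [-2.435, -1.985, 0.0]
ft_force: [1.1, 1.2, 0.3]
gripper_width: 0.45
```

Request:
step_arm(deltas=[[[-0.045,0.018,0],0],[[-0.045,0.018,0],0],[[-0.045,0.018,0],0],[[-0.045,0.018,0],0],[[-0.045,0.018,0],0],[[-0.045,0.018,0],0],[[-0.045,0.018,0],0],[[-0.045,0.018,0],0],[[0,0,0],0],[[0,0,0],0]])

```text
time: 2.6
position: [0.5236, -0.1599, 0.244]
orientation: [-2.434, -1.985, 0.0]
ft_force: [-0.1, -0.3, 0.1]
gripper_width: 0.446
```

```bash
python3 - <<'E'
from h import *
s=r.state(); print(s['position'],s['time'],s['ft_force'])
cam('wrist','w0')
p=s['position'];d=np.array([.523,-.168,.136])-p
print('delta tool',d@Y,d@X,-d[2])
E
```

```text
[ 0.52362263 -0.15988633  0.24403687] 2.6 [-0.10384612 -0.29290489  0.09225124]
delta tool -0.00807259540880875 0.0010259398601187037 0.1080368740168853
```

View pics/w0.png

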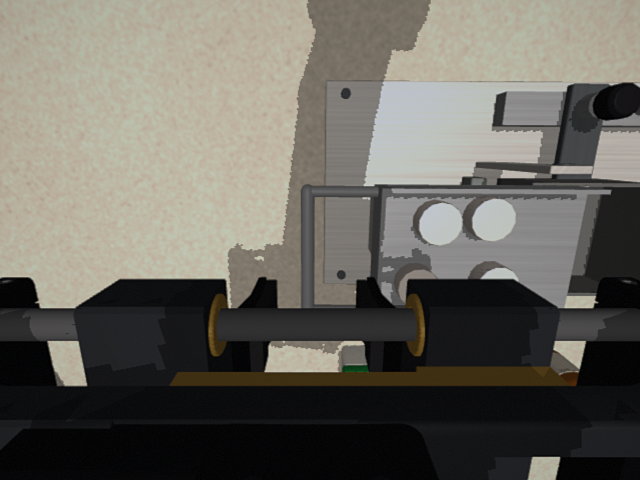

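The wrist view shows the bar at u≈307 (v 190–305), slightly left of the middle of the fingers. I check its position through the calibration.

```bash
python3 - <<'E'
from h import *
for v in (200,245,295): print(pt('w0',308,v,.133), pt('w0',308,v))
E
```

```text
[ 0.48516837 -0.15816205  0.133     ] [ 0.48445654 -0.15788268  0.13889491]
[ 0.51810641 -0.16510456  0.133     ] [ 0.51657618 -0.16464835  0.13909271]
[ 0.55742627 -0.1733922   0.133     ] [ 0.5548346  -0.17270616  0.13937046]
```

Request:
step_arm(deltas=[[[-0.007,0.001,0],0],[[0,0,0.03],0],[[0,0,0.03],0],[[0,0,0.025],0],[[0,0,0.015],0],[[0,0,0.008],0],[[0,0,0],0],[[0,0,0],0]])

```text
time: 3.65
position: [0.5241, -0.1678, 0.1373]
orientation: [2.434, 1.984, 0.002]
ft_force: [1.1, -0.2, 0.3]
gripper_width: 0.448
```

Request:
step_arm(deltas=[[[0,0,0],0],[[0,0,0],0],[[0,0,0],0],[[0,0,0],0]], grip=0)

```text
time: 4.15
position: [0.5237, -0.1667, 0.1366]
orientation: [-2.434, -1.985, -0.002]
ft_force: [-1.1, 2.5, 2.1]
gripper_width: 0.104
```

```bash
python3 - <<'E'
from h import *
s=r.state(); print(s['position'],s['time'],s['ft_force'],s['gripper_width'])
cam('wrist','w1')
E
```

```text
[ 0.52367069 -0.16672547  0.13657873] 4.15 [-1.09993027  2.48437764  2.05443717] 0.10435471321835822
```

View pics/w1.png

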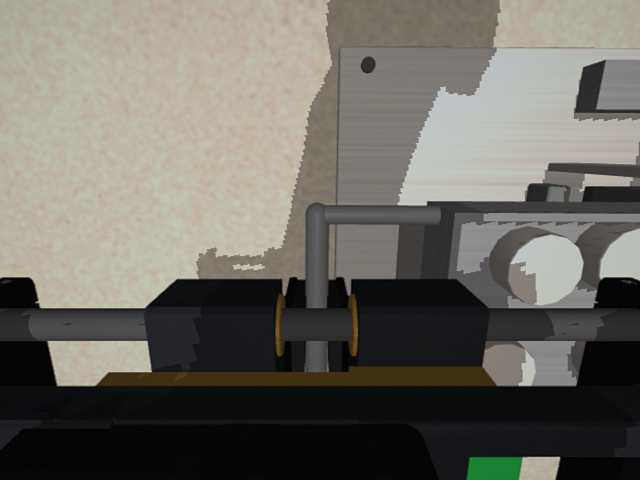

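The bar is held (opening 9 mm). Now I work out the arc.

```bash
python3 - <<'E'
import numpy as np
a=np.r_[np.arange(0,.5,.06),np.arange(.52,1.13,.04)]
y=(-190*np.cos(a)+15*np.sin(a)+190);z=(190*np.sin(a)+15*np.cos(a)-15)
for q,u,v in zip(a[1:],np.diff(y),np.diff(z)): print(round(q,2),u.round(1),-v.round(1))
E
```

```text
0.06 1.2 -11.4
0.12 1.9 -11.3
0.18 2.6 -11.1
0.24 3.3 -11.0
0.3 3.9 -10.7
0.36 4.5 -10.5
0.42 5.2 -10.2
0.48 5.8 -9.9
0.52 4.2 -6.4
0.56 4.4 -6.2
0.6 4.7 -6.0
0.64 4.9 -5.8
0.68 5.1 -5.6
0.72 5.4 -5.4
0.76 5.6 -5.2
0.8 5.8 -5.0
0.84 6.0 -4.7
0.88 6.2 -4.5
0.92 6.3 -4.3
0.96 6.5 -4.0
1.0 6.6 -3.7
1.04 6.8 -3.5
1.08 6.9 -3.2
1.12 7.0 -2.9
```

Request:
step_arm(deltas=[[[0.0012,0,-0.0114],0],[[0.0019,0,-0.0113],0],[[0.0026,0,-0.0111],0],[[0.0033,0,-0.011],0],[[0.0039,0,-0.0107],0],[[0.0045,0,-0.0105],0],[[0.0052,0,-0.0102],0],[[0.0058,0,-0.0099],0]])

```text
time: 5.2
position: [0.5293, -0.1398, 0.2232]
orientation: [2.435, 1.984, 0.0]
ft_force: [4.0, 2.4, -7.9]
gripper_width: 0.1
```

```bash
python3 - <<'E'
from h import *
s=r.state(); print(s['position'],s['time'],s['ft_force'],s['gripper_width'])
cam('scene','s1'); crop('s1',120,170,420,330,2.6,'s1c')
E
```

```text
[ 0.52926676 -0.13982727  0.2232389 ] 5.2 [ 3.96268123  2.44881272 -7.90040953] 0.09969474078043708
```

View pics/s1c.png

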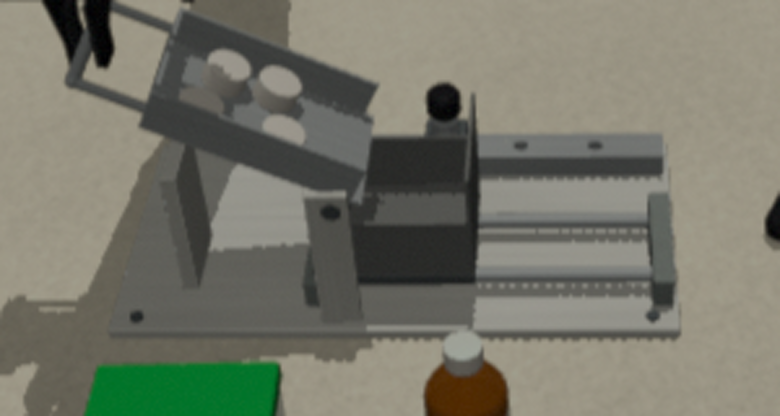

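The tray is tilted to about 0.47 and the caps are still in it. I continue slowly.

Request:
step_arm(deltas=[[[0.0042,0,-0.0064],0],[[0.0044,0,-0.0062],0],[[0.0047,0,-0.006],0],[[0.0049,0,-0.0058],0],[[0.0051,0,-0.0056],0],[[0.0054,0,-0.0054],0],[[0.0056,0,-0.0052],0],[[0,0,0],0]])

```text
time: 6.25
position: [0.5362, -0.1072, 0.2649]
orientation: [2.434, 1.984, 0.0]
ft_force: [-1.6, -4.0, 5.1]
gripper_width: 0.1
```

Request:
step_arm(deltas=[[[0.0058,0,-0.005],0],[[0.006,0,-0.0047],0],[[0.0062,0,-0.0045],0],[[0.0063,0,-0.0043],0],[[0.0065,0,-0.004],0],[[0.0066,0,-0.0037],0],[[0.0068,0,-0.0035],0],[[0.0069,0,-0.0032],0],[[0,0,0],0],[[0,0,0],0]])

```text
time: 7.5
position: [0.5466, -0.0586, 0.2987]
orientation: [2.434, 1.981, 0.001]
ft_force: [-0.7, -6.7, 9.2]
gripper_width: 0.103
```

```bash
python3 - <<'E'
from h import *
s=r.state(); print(s['position'],s['time'],s['ft_force'],s['gripper_width'])
cam('scene','s2'); crop('s2',120,130,420,330,2.6,'s2c')
cam('top','t2'); crop('t2',225,205,505,375,2.8,'t2c')
E
```

```text
[ 0.54661963 -0.05858795  0.29874411] 7.5 [-0.70473179 -6.71683618  9.21687297] 0.10300545586308074
```

View pics/s2c.png

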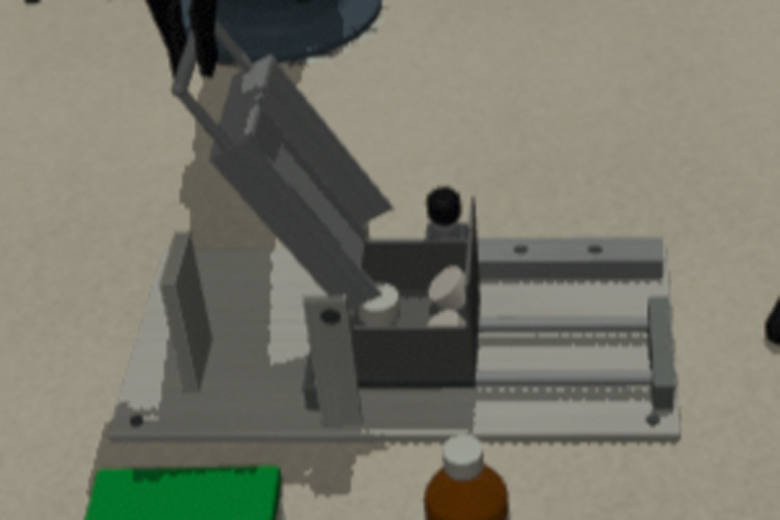

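View pics/t2c.png

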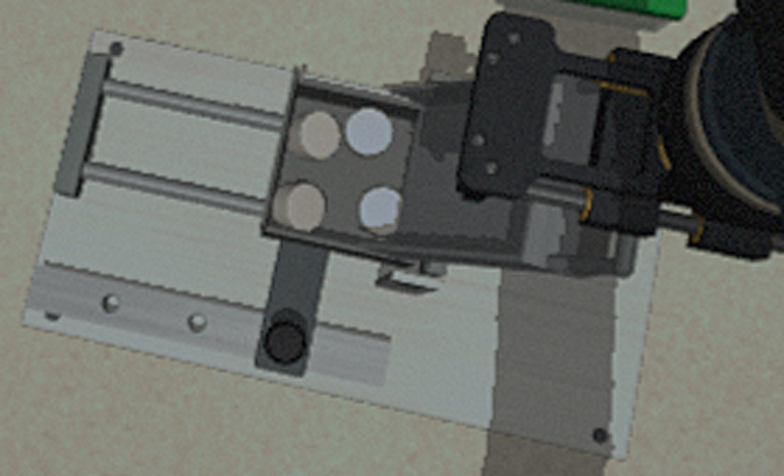

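All four caps are in the bin: in the top crop they are at about (318,135), (368,132), (300,205) and (380,210). The tray is at about 1.08 rad. I release the bar and go over to the knob.

Request:
step_arm(deltas=[[[0,0,0],0],[[0,0,0],0],[[0,0,0],0],[[0,0,-0.01],0],[[0,0,-0.02],0],[[0,0,-0.02],0],[[0,0,-0.01],0]], grip=0.35)

```text
time: 8.48
position: [0.5468, -0.056, 0.3576]
orientation: [2.434, 1.985, 0.003]
ft_force: [0.1, -0.0, 0.1]
gripper_width: 0.352
```

Request:
step_arm(deltas=[[[0,-0.03,0],0],[[0.01,-0.03,0],0],[[0.025,-0.03,0],0],[[0.035,-0.024,0],0],[[0.035,0,0],0],[[0.035,0,0],0],[[0,0,0.03],0],[[0,0,0.04],0],[[0,0,0.04],0],[[0,0,0],0]], grip=0.8)

```text
time: 9.72
position: [0.4608, 0.1035, 0.2438]
orientation: [-2.433, -1.984, 0.01]
ft_force: [0.2, 0.5, 0.9]
gripper_width: 0.799
```

```bash
python3 - <<'E'
from h import *
s=r.state(); print(s['position'],s['time'],s['ft_force'],s['gripper_width'])
p=s['position'];d=np.array([.464,.1055,.077])-p
print('delta tool',d@Y,d@X,-d[2])
cam('wrist','w3');cam('scene','s3'); crop('s3',120,130,420,330,2.6,'s3c')
E
```

```text
[0.46082896 0.10346492 0.24378445] 9.725 [0.18360261 0.47737718 0.8525811 ] 0.7985873107530268
delta tool 0.0026326032773179046 0.0026956395853653435 0.16678445439837186
```

View pics/w3.png

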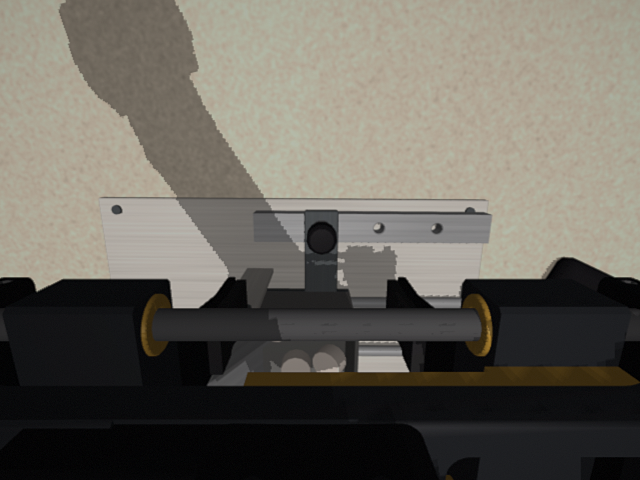

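View pics/s3c.png

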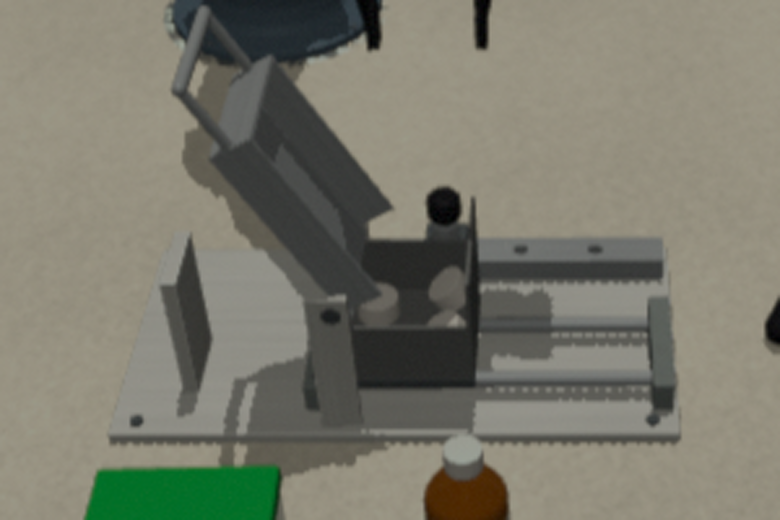

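The tray stays up after release. In the wrist view the knob is at (321,236), between the fingers.

```bash
python3 - <<'E'
from h import *
crop('w3',290,200,350,260,8,'w3c')
print(pt('w3',321,236,.086),pt('w3',321,236))
E
```

```text
[0.46311906 0.10703832 0.086     ] [0.46237558 0.10714743 0.08922361]
```

View pics/w3c.png

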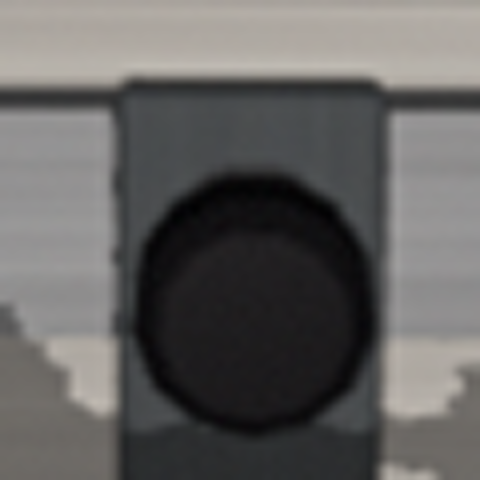

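Request:
step_arm(deltas=[[[0.0035,0.004,0.02],0],[[0,0,0.035],0],[[0,0,0.035],0],[[0,0,0.035],0],[[0,0,0.025],0],[[0,0,0.015],0],[[0,0,0],0],[[0,0,0],0]])

```text
time: 10.82
position: [0.4687, 0.1069, 0.0824]
orientation: [2.434, 1.985, 0.004]
ft_force: [-0.3, 0.3, -0.4]
gripper_width: 0.801
```

Request:
step_arm(deltas=[[[0,0,0],0],[[0,0,0],0],[[0,0,0],0],[[0,0,0],0],[[0,0,0],0]], grip=0)

```text
time: 11.45
position: [0.4675, 0.1065, 0.0811]
orientation: [-2.435, -1.985, 0.0]
ft_force: [-1.3, -3.1, 0.4]
gripper_width: 0.316
```

```bash
python3 - <<'E'
from h import *
s=r.state(); print(s['position'],s['time'],s['ft_force'],s['gripper_width'])
cam('wrist','w4')
E
```

```text
[0.4674523  0.10645035 0.08108408] 11.45 [-1.2698601  -3.07376327  0.38867243] 0.3157161756965812
```

View pics/w4.png

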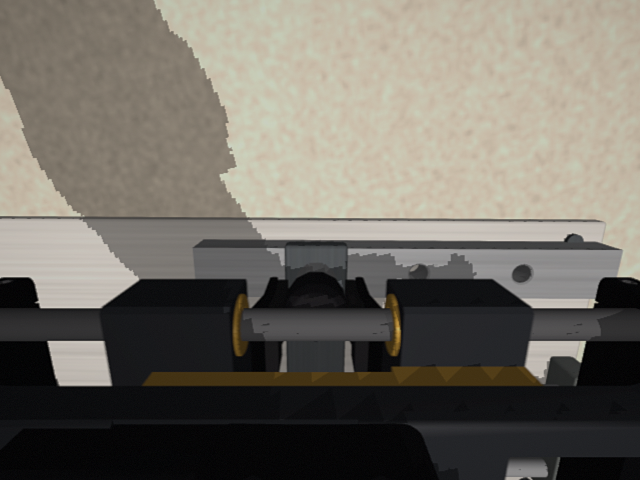

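The knob is gripped (opening 27.5 mm). I pull it up.

Request:
step_arm(deltas=[[[0,0,-0.005],0],[[0,0,-0.005],0],[[0,0,-0.005],0],[[0,0,0],0],[[0,0,0],0],[[0,0,0],0]])

```text
time: 12.25
position: [0.4674, 0.1065, 0.096]
orientation: [-2.435, -1.985, 0.0]
ft_force: [0.6, -0.5, -6.4]
gripper_width: 0.304
```

```bash
python3 - <<'E'
from h import *
s=r.state(); print(s['position'],s['time'],s['ft_force'],s['gripper_width'])
cam('scene','s5'); crop('s5',220,170,400,300,4,'s5c')
E
```

```text
[0.46742777 0.10651349 0.09596894] 12.25 [ 0.57264971 -0.53947561 -6.35592625] 0.30411983799091175
```

View pics/s5c.png

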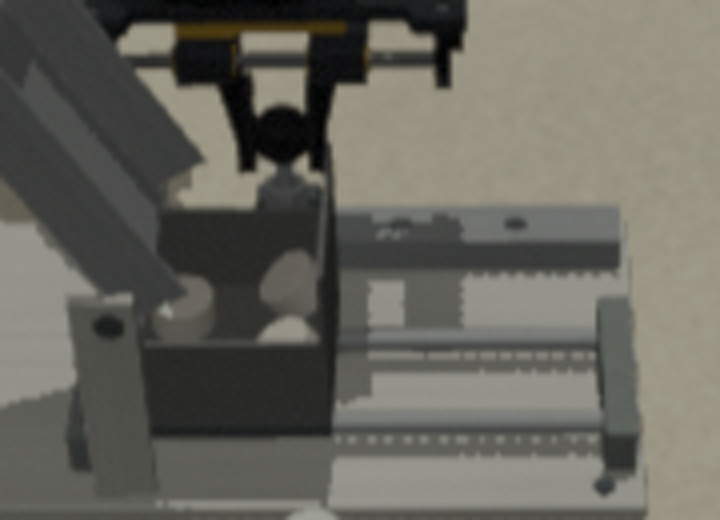

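The knob is up about 15 mm (fz −6.4 N). I lift 1.5 mm more and slide 60 mm.

Request:
step_arm(deltas=[[[0,0,-0.0015],0],[[0.004,0,0],0],[[0.008,0,0],0],[[0.008,0,0],0],[[0.008,0,0],0],[[0.008,0,0],0],[[0.008,0,0],0],[[0.008,0,0],0],[[0.005,0,0],0],[[0.003,0,0],0]])

```text
time: 13.55
position: [0.4799, 0.1657, 0.0977]
orientation: [2.435, 1.985, 0.001]
ft_force: [2.1, -1.8, -8.0]
gripper_width: 0.306
```

Request:
step_arm(deltas=[[[0,0,0],0],[[0,0,0],0],[[0,0,0],0]])

```text
time: 13.92
position: [0.4799, 0.1659, 0.0978]
orientation: [-2.435, -1.985, -0.002]
ft_force: [2.6, 0.9, -7.7]
gripper_width: 0.305
```

```bash
python3 - <<'E'
from h import *
s=r.state(); print(s['position'],s['time'],s['ft_force'],s['gripper_width'])
d=s['position']-np.array([.46743,.10648,0]); print('slide',d@Y,d@X)
cam('scene','s6'); crop('s6',220,170,400,300,4,'s6c')
cam('top','t6'); crop('t6',225,205,505,375,2.8,'t6c')
E
```

```text
[0.47990027 0.16590206 0.09782985] 13.925 [ 2.64105033  0.85217991 -7.6776384 ] 0.3053048343702135
slide 0.060716013245911776 0.0002342046850016691
```

View pics/s6c.png

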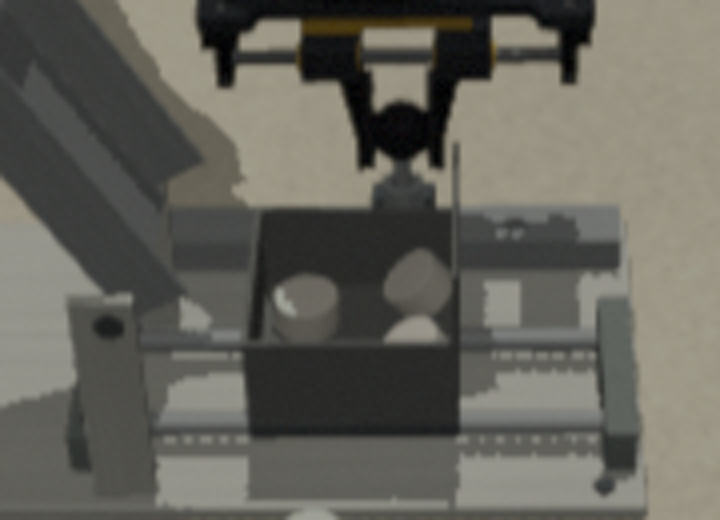

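View pics/t6c.png

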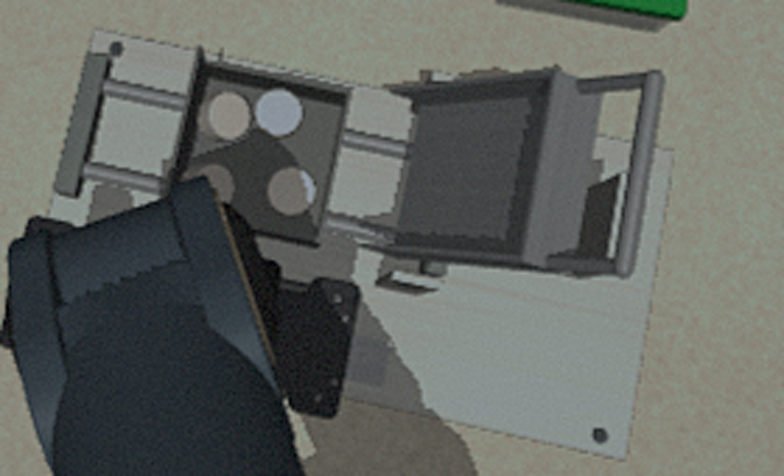

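The bin has moved 60.7 mm with four caps aboard. I ease back 0.5 mm and lower the pin.

Request:
step_arm(deltas=[[[-0.0005,0,0],0],[[0,0,0.003],0],[[0,0,0.003],0],[[0,0,0.003],0],[[0,0,0.003],0],[[0,0,0.003],0],[[0,0,0],0],[[0,0,0],0]])

```text
time: 15.02
position: [0.4797, 0.1648, 0.0827]
orientation: [2.435, 1.985, 0.0]
ft_force: [3.4, 1.0, -5.0]
gripper_width: 0.31
```

```bash
python3 - <<'E'
from h import *
s=r.state(); print(s['position'],s['time'],s['ft_force'],s['gripper_width'])
d=s['position']-np.array([.46743,.10648,0]); print('slide',d@Y,d@X)
cam('scene','s7'); crop('s7',220,170,400,300,4,'s7c')
E
```

```text
[0.47967609 0.16481887 0.08270909] 15.025 [ 3.35292665  0.9744177  -4.98292468] 0.3095958453510709
slide 0.05960986501232166 0.00023300820857119722
```

View pics/s7c.png

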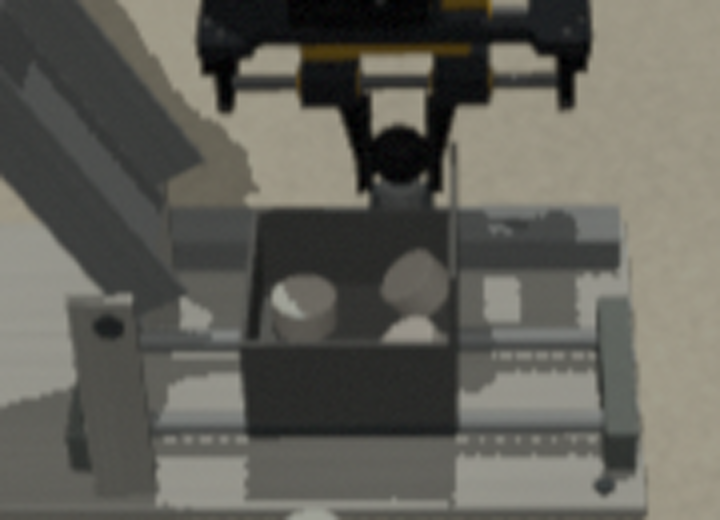

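The pin is in the hole, and the fingers still carry the spring. I lower it the rest of the way with a light push.

Request:
step_arm(deltas=[[[0,0,0.001],0],[[0,0,0.001],0],[[0,0,0.0005],0],[[0,0,0],0],[[0,0,0],0]])

```text
time: 15.7
position: [0.4797, 0.1649, 0.081]
orientation: [-2.435, -1.985, -0.001]
ft_force: [0.4, -0.3, 5.1]
gripper_width: 0.308
```

```bash
python3 - <<'E'
from h import *
s=r.state(); print(s['position'],s['time'],s['ft_force'],s['gripper_width'])
E
```

```text
[0.47974062 0.16489474 0.08104345] 15.7 [ 0.44599013 -0.28919142  5.05640867] 0.3081435424155005
```

```bash
python3 - <<'E'
from h import *
cam('scene','s8'); crop('s8',120,130,420,330,2.6,'s8c');cam('wrist','w8')
s=r.state(); print(s['position'],s['ft_force'])
E
```

```text
[0.47977272 0.16487933 0.08104424] [ 0.57707999 -0.47256157  4.98212025]
```

View pics/s8c.png

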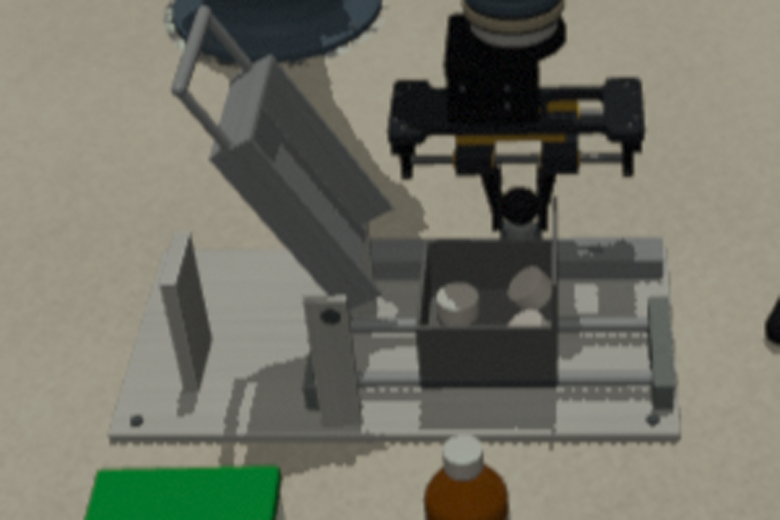

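View pics/w8.png

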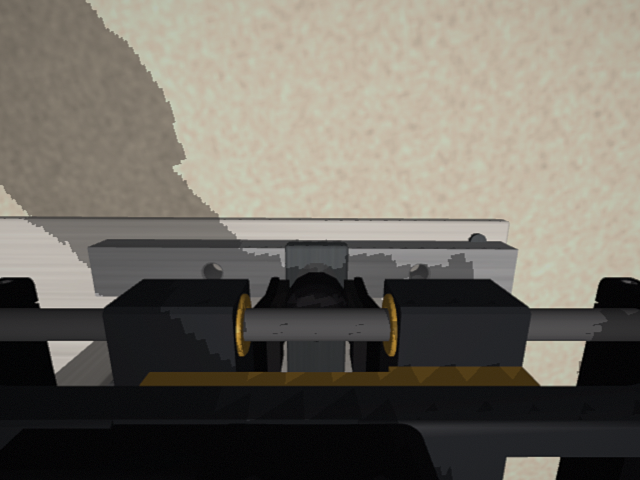

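The wrist view shows one free hole on each side of the lug, at (212,270) and (418,270), so the pin is in the middle hole. The knob is gripped and pressed home at the starting height with a steady 5 N. I hand in.

```bash
python3 -c "
from h import *
r.job_done()"
```

```text
the job is handed in; nothing more can be done
```

The job is handed in at about 16 s. I lifted the tray by its bar to about 1.08 rad, and all four caps dropped into the bin while it was still locked in its first hole. I then let go of the bar (the tray stays up), pulled the knob up about 16 mm and slid the carriage about 60 mm. I lowered the pin into the middle hole and am still gripping the knob.

**Last checks:**
- **Pin:** the wrist camera shows one free hole on each side of the lug, so the pin is in the middle one. The tool is back at the height it had in the first hole (0.0810 m against 0.0811 m). It presses down with about 5 N, where before it was holding up the spring, so the pin is home.
- **Caps:** all four showed in the bin in the top view after the slide. The last scene picture shows three, with the fourth hidden from that angle.
- **Bystanders:** nothing I did came near the tip box, bottle or mouse. The last pictures show the first two where they stood but only the edge of the mouse.

No check failed.

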